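# Load the thread stand from the storage rack in running order

### The job

Load the thread stand for the next seam: move the four thread spools from the wooden rack onto the spindles of the aluminium stand, keeping their running order. The spool at the rack's left end as seen from the robot goes on the spindle next to the stand's red end cap, the second from the left on the next spindle, and so on along the row. Do not tip any spool over, and leave each one on its own spindle, fully down and upright, and let go.

Things in the scene. Friction and masses are not known exactly. Their poses are not given: they have to be found in the camera images.
- spool_red_mid (a point): Loose spool of dark red thread: a straight cylinder wound on a brown paper tube, standing upright on a dowel of the wooden rack at the start; 50 mm in diameter (the grip width), 48 mm tall, 40 to 85 g, with a 26 mm bore right through it. The point is its centre, 24 mm above its underside; z is its axis (up), its turn about z is arbitrary.
- spool_yellow_mid (a point): Loose spool of mustard yellow thread: a straight cylinder wound on a brown paper tube, standing upright on a dowel of the wooden rack at the start; 50 mm in diameter (the grip width), 48 mm tall, 40 to 85 g, with a 26 mm bore right through it. The point is its centre, 24 mm above its underside; z is its axis (up), its turn about z is arbitrary.
- spool_blue_mid (a point): Loose spool of navy blue thread: a straight cylinder wound on a brown paper tube, standing upright on a dowel of the wooden rack at the start; 50 mm in diameter (the grip width), 48 mm tall, 40 to 85 g, with a 26 mm bore right through it. The point is its centre, 24 mm above its underside; z is its axis (up), its turn about z is arbitrary.
- spool_white_mid (a point): Loose spool of off-white thread: a straight cylinder wound on a brown paper tube, standing upright on a dowel of the wooden rack at the start; 50 mm in diameter (the grip width), 48 mm tall, 40 to 85 g, with a 26 mm bore right through it. The point is its centre, 24 mm above its underside; z is its axis (up), its turn about z is arbitrary.
- peg_red_tip (a point): Top end, 81 mm above the table, of the fixed 10 mm wooden dowel on which the dark red spool starts (centre then at 49 mm); shows in its bore, 8 mm above its top. The four dowels stand in a straight row, 78 mm apart, on a fixed wooden board (85 x 345 mm, 22 mm high). y runs along the row to the rack's left end seen from the robot, x away from the robot, z up.
- peg_yellow_tip (a point): Top end, 81 mm above the table, of the fixed 10 mm wooden dowel on which the mustard yellow spool starts (centre then at 49 mm); shows in its bore, 8 mm above its top. The four dowels stand in a straight row, 78 mm apart, on a fixed wooden board (85 x 345 mm, 22 mm high). y runs along the row to the rack's left end seen from the robot, x away from the robot, z up.
- peg_blue_tip (a point): Top end, 81 mm above the table, of the fixed 10 mm wooden dowel on which the navy blue spool starts (centre then at 49 mm); shows in its bore, 8 mm above its top. The four dowels stand in a straight row, 78 mm apart, on a fixed wooden board (85 x 345 mm, 22 mm high). y runs along the row to the rack's left end seen from the robot, x away from the robot, z up.
- peg_white_tip (a point): Top end, 81 mm above the table, of the fixed 10 mm wooden dowel on which the off-white spool starts (centre then at 49 mm); shows in its bore, 8 mm above its top. The four dowels stand in a straight row, 78 mm apart, on a fixed wooden board (85 x 345 mm, 22 mm high). y runs along the row to the rack's left end seen from the robot, x away from the robot, z up.
- stand: Fixed aluminium bar 70 (x) x 338 mm (y), 22 mm high, with four upright 9 mm steel spindles at y = +117, +39, -39, -117 mm, x = 0; tips 81 mm above the table. A seated spool rests on a felt disc 25 mm above the table (its centre at 49 mm). Origin: middle of the bar, on the table; y along the bar to its left end seen from the robot, z up.
- cap_red_top (a point): Top of the red plastic end cap (73 x 14 x 22 mm) at one end of the stand's bar, 163 mm from its middle along y; the other end's cap is black. Either end may be the red one; the spindle next to it is the first.
Mind the look-alikes: they are no part of the job. Leave any green or turquoise look-alike of the part that bears spool_white_mid alone.

How it is judged:
By the outcome, as a careful person would: the job done as asked, in the order asked, and still so for the second after the job is handed in, with the robot touching nothing.
It also fails if it takes over 102 s, if anything falls off the work surface, if the arm or the gripper's body presses on something with over 40 N, if the wrist force passes 120 N, or if a joint passes its speed limit or range.

### The arm

A 6-joint arm with a two-finger parallel gripper is mounted at the origin on a cart in front of the work surface, level with it; the furniture and walls round the work are solid. World frame = base frame: x ahead of the robot, y to its left, z up, the work surface at z = 0. Lengths are in m, angles in rad, forces in N, time in s.
With the tool pointing down it reaches from about 0.35 to 0.85 m from the base axis. Payload 8.1 kg.
Tool frame: the origin (TCP) lies between the finger pads; the fingertips stand 14 mm ahead of it and the grasp point (between the pads) lies 5 mm behind it (robot.tip_reach is the z of the fingertips in the tool frame, in m); z points along the fingers, y is the line along which they close (so a half turn about z gives the same grasp; the last joint's range is limited). The gripper opens to 93 mm and grips with 3 to 60 N. Pads are 15 mm wide; open, the fingers measure 128 mm over their backs; the gripper's body (75 mm by 188 mm) begins 65 mm behind the grasp point.
Start: joints at [1.097, 0.13, 1.488, -0, 1.523, -0.085], TCP at [0.227, 0.555, 0.233] pointing down, gripper open.
Joint ranges: [-2.96, 2.96], [-0.89, 2.26], [0.02, 2.5], [-1.34, 4.48], [0, 2.73], [-2.66, 2.66]. Speed limits (rad/s): [2.39, 2.39, 2.79, 3.14, 3.14, 3.14].

### API

Orientations are given as a rotation vector (axis times angle).
In Python, from plant import robot gives the robot as it stands. The module is installed in compiled form; this text tells all that it offers.
- The arm moves only by the shell command python3 -m handwheel 'ROWS' [FORCE]. ROWS is JSON, a list of rows, each a list of 7 numbers: the closure, from -1 (fully open) to 1 (shut), then the shift along the tool's x, y, z each as a share of 100 cm, from -1 to 1, then the turn, a rotation vector about the tool's x, y, z each as a share of 180 degrees, from -1 to 1. In form: [[grip, tx, ty, tz, rx, ry, rz], ...]. A call has 1 to 20 rows; each row is the pose to reach, as a shift and turn from the pose commanded when the call began, along the tool's axes at that moment, turning the shorter way round; what a row does not reach only later rows make up. A row lasts 1/8 s, in which the tool goes at most 62.5 mm and 10.7 degrees, less where a joint would pass 70% of its speed; a pose out of reach is approached as far as the arm can. A call with a number of a shift or a turn outside -1 to 1 is refused whole. A call with a gripper value outside its range is refused whole. The fingers move at their own pace and stop on an object; FORCE is the grip in N (left out, the last holds). Time passes only in rows, so rows that repeat a pose let the fingers close. It gives the time, the measured TCP pose, the force, the opening and the grip force at its end, in the units of the state.
- robot.read_state(): the state, without advancing time (a new reading comes with each control period).
- robot.read_camera(name): name is "side" or "top" or "wrist"; returns a dict with "frame" (384x512x3 uint8, red, green, blue), "fx", "fy", "cx", "cy" (pixels), "rvec" (rotation vector, rad) and "tvec" (3), from world to camera coordinates, as OpenCV has them; the wrist camera has in their place "T_tool_cam" (4x4, takes a point from camera to tool coordinates, whose origin is the TCP and whose axes are the flange's). Camera axes: x right, y down, z forward; pixel columns grow to the right and rows downward; lengths in m; the calibration is good to about 2 mm. A picture is of the moment at which its call begins: read the wrist's pose just before it. There is no depth.
- robot.close_job(): hands the job in; it is judged then, once.
Trained networks look in a picture, given as the dict that the camera call returned (one of the last four; its "shot" number tells which), for a name from the list of things; names that differ only in an ending like _2 or _b are one class to them, and where a whole thing is asked for, a point or a joint stands for the part that bears it (a point fixed in the world has none). Each returns a list of dicts, best first, with "conf" (0 to 1); they miss things now and then, are a little off and sometimes report something else, mostly with a low value. They report only what shows in the picture. A call takes as long as a camera call. They do not tell look-alikes from the thing itself.
- robot.regions_of(picture, name): "mask" (384x512 bool, what is visible of it) and "rect" ([left, top, right, bottom] in pixels, round what is visible of it).
The state is a dict: "t": time; "q": joint angles; "dq": joint speeds; "joint_torque": joint torques, N m; "tool_pos": TCP position; "orientation": TCP orientation; "force": force on the tool from outside, world axes, zero at the start; "wrist_torque": the same for the moment, N m; "opening": finger opening in m; "gripper_force": force on a finger pad.
Only numpy, scipy, OpenCV 4.12 (cv2) and the standard library are available. Lean on these libraries where they do the work, as an engineer would, in place of code of your own. Each camera call takes 0.05 s, during which the arm holds its last target. There are 200 camera calls.

## Working session

There is one attempt and no reset: what is moved stays moved. The work goes in short steps, Python scripts to look and compute and a shell command to move; the robot and the scene stay as the last step left them, time stands still between calls to the robot, and variables do not carry over. Pictures are saved under pics/ and viewed, at most 14 in all, crops included, and the job is handed in when it is done.

```bash
mkdir -p pics
cat > h.py <<'E'
import numpy as np, cv2
from scipy.spatial.transform import Rotation as R
from plant import robot
def cam(name):
    s=robot.read_state(); p=robot.read_camera(name)
    K=np.array([[p['fx'],0,p['cx']],[0,p['fy'],p['cy']],[0,0,1]])
    if 'T_tool_cam' in p:
        T=np.eye(4);T[:3,:3]=R.from_rotvec(s['orientation']).as_matrix();T[:3,3]=s['tool_pos']
        T=T@np.array(p['T_tool_cam'])
    else:
        T=np.eye(4);T[:3,:3]=R.from_rotvec(np.ravel(p['rvec'])).as_matrix();T[:3,3]=np.ravel(p['tvec']);T=np.linalg.inv(T)
    return p,K,T
def atz(K,T,uv,z):
    d=T[:3,:3]@np.linalg.inv(K)@np.array([uv[0],uv[1],1.]); o=T[:3,3]
    return o+d*(z-o[2])/d[2]
def proj(K,T,X):
    c=np.linalg.inv(T)@np.append(X,1); u=K@c[:3]; return u[:2]/u[2]
def save(p,n,s=1): 
    cv2.imwrite('pics/'+n,cv2.resize(p['frame'][:,:,::-1],None,fx=s,fy=s,interpolation=cv2.INTER_CUBIC))
E
python3 - <<'E'
from h import *
s=robot.read_state();print(s)
for c in ['top','side']:
    p,K,T=cam(c); save(p,c+'0.png',1.5); print(c,T[:3,3].round(3),T[:3,2].round(2))
    for n in ['spool_red_mid','spool_yellow_mid','spool_blue_mid','spool_white_mid','stand','cap_red_top']:
        for r in robot.regions_of(p,n):
            m=np.argwhere(r['mask']).mean(0)[::-1]
            print(n,round(r['conf'],2),np.round(r['rect']),m.round(1),atz(K,T,m,.073 if 'sp' in n else .022).round(3))
E
```

```text
{'t': 0.0, 'q': array([ 1.09658866e+00,  1.31113165e-01,  1.48925938e+00, -4.28737742e-05,
        1.52299806e+00, -8.53843282e-02]), 'dq': array([-0.00017605, -0.00116571,  0.00028969, -0.00085106, -0.00066535,
        0.00157217]), 'joint_torque': array([-4.08442338e-04, -5.59830594e+01, -4.91762781e+01,  7.67266843e-02,
        3.48916103e-02, -1.37436186e-04]), 'tool_pos': array([0.22720011, 0.55474249, 0.23162702]), 'orientation': array([-6.06831811e-01, -3.08196788e+00,  2.70239138e-03]), 'force': array([-0.27237247, -0.96934836, -0.27715712]), 'wrist_torque': array([-0.0032279 , -0.00180775,  0.03612624]), 'gripper_force': 0.0, 'opening': 0.09287859296659343}
top [ 0.579 -0.075  1.089] [ 0.05 -0.03 -1.  ]
spool_red_mid 0.82 [261. 186. 277. 207.] [269.2 193.1] [ 0.614 -0.152  0.073]
spool_red_mid 0.38 [121. 251. 252. 300.] [185.7 273.9] [0.434 0.043 0.073]
spool_yellow_mid 0.55 [290. 182. 311. 203.] [299.7 192.7] [ 0.613 -0.223  0.073]
spool_blue_mid 0.5 [191. 183. 213. 203.] [201.6 195.4] [0.612 0.004 0.073]
spool_white_mid 0.78 [226. 184. 243. 208.] [234.1 194.9] [ 0.612 -0.0
[... 279 characters left out ...]
18.4 284.7] [0.406 0.209 0.022]
side [ 0.57  -1.193  0.814] [ 0.05  0.83 -0.55]
spool_red_mid 0.5 [234. 200. 251. 221.] [240.6 208.2] [ 0.61  -0.175  0.073]
spool_yellow_mid 0.87 [230. 214. 252. 240.] [242.8 227.5] [ 0.612 -0.254  0.073]
spool_blue_mid 0.65 [230. 169. 248. 182.] [238.2 175.7] [ 0.611 -0.022  0.073]
spool_white_mid 0.87 [188. 222. 211. 249.] [198.8 237.1] [ 0.508 -0.284  0.073]
spool_white_mid 0.69 [310. 183. 330. 205.] [318.9 191.5] [ 0.821 -0.113  0.073]
spool_white_mid 0.68 [160. 152. 183. 155.] [169.2 153.2] [0.41  0.118 0.073]
spool_white_mid 0.56 [232. 185. 246. 202.] [238.6 191.5] [ 0.609 -0.1    0.073]
stand 0.73 [164. 147. 191. 214.] [175.  182.3] [0.428 0.035 0.022]
```

View pics/top0.png

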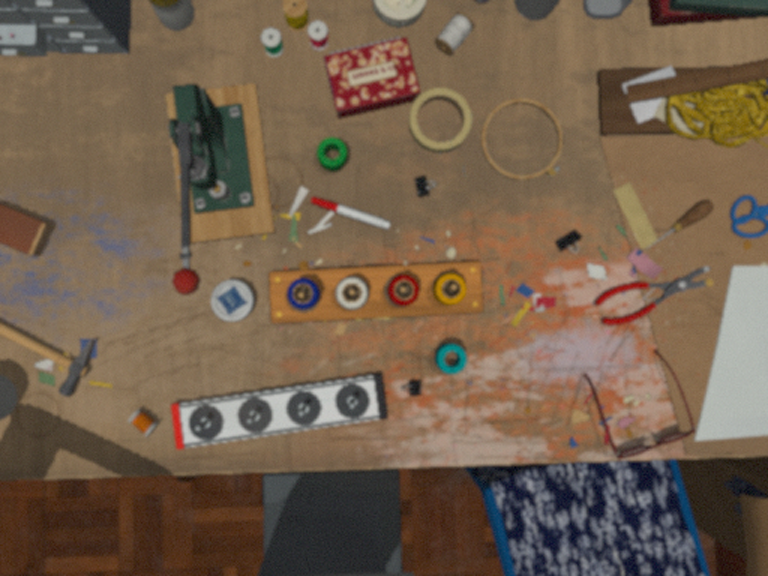

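View pics/side0.png

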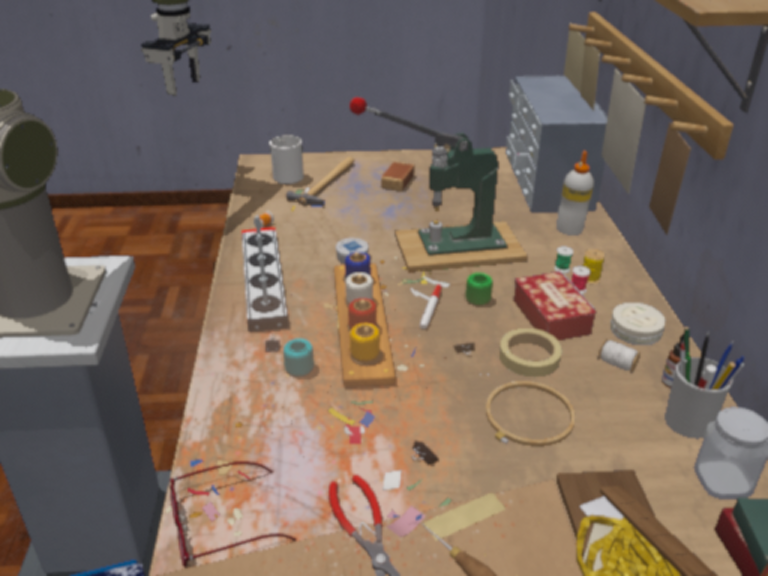

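Rack from the left (top view, 1.5x px): blue (304,293), white (352,292), red (404,289), yellow (450,288). Red cap is at the stand's left end (177,425). Look-alikes to leave alone: green (332,153), turquoise (451,357), and the small bobbins at the top. I'll check with a crop and work out the first pose.

```bash
cat >> h.py <<'E'
def go(pos,yaw,s=None):
    s=s or robot.read_state(); R0=R.from_rotvec(s['orientation'])
    y=np.array([np.cos(yaw),np.sin(yaw),0]);z=np.array([0,0,-1.]);Rt=R.from_matrix(np.c_[np.cross(y,z),y,z])
    t=R0.inv().apply(np.array(pos)-s['tool_pos']); r=(R0.inv()*Rt).as_rotvec()/np.pi
    print('go',np.round(t,4),np.round(r,4))
E
python3 - <<'E'
from h import *
p,K,T=cam('top'); f=p['frame'][160:310,105:330]
cv2.imwrite('pics/crop.png',cv2.resize(f[:,:,::-1],None,fx=3.5,fy=3.5,interpolation=cv2.INTER_CUBIC))
w,Kw,Tw=cam('wrist'); print(w['T_tool_cam'],w['fx'],w['cx'])
q,K2,T2=cam('side')
P=lambda K,T:K@np.linalg.inv(T)[:3]
X=cv2.triangulatePoints(P(K,T),P(K2,T2),np.array([[185/1.5],[281/1.5]]),np.array([[358/1.5],[106/1.5]]));print('ball',(X[:3]/X[3]).ravel())
# stand corners/spindles at felt height, rack board ends
print('spind',[atz(K,T,np.array(u)/1.5,.03)[:2].round(3) for u in [(206,422),(255,413),(304,407),(353,400)]])
print('rack',[atz(K,T,np.array(u)/1.5,.022)[:2].round(3) for u in [(271,296),(482,287)]])
go([.50,-.05,.30],0)
E
```

```text
[[ 1.12939108e-03 -9.57544639e-01 -2.88282828e-01  8.06718777e-02]
 [ 9.99999270e-01  1.20536603e-03 -8.60319243e-05 -7.75038589e-04]
 [ 4.29865736e-04 -2.88282520e-01  9.57545301e-01 -1.50372677e-01]
 [ 0.00000000e+00  0.00000000e+00  0.00000000e+00  1.00000000e+00]] 297.74018623274753 257.5432129580721
ball [0.62157797 0.11805512 0.32483969]
spind [array([0.414, 0.163]), array([0.426, 0.085]), array([0.433, 0.008]), array([ 0.442, -0.07 ])]
rack [array([0.61 , 0.058]), array([ 0.617, -0.283])]
go [-0.4817 -0.4567 -0.0674] [-0.      0.      0.3762]
```

View pics/crop.png

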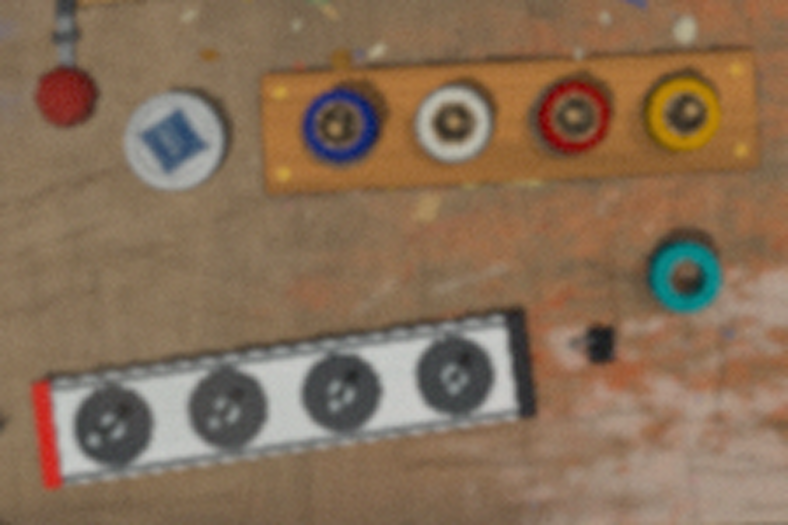

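The crop confirms blue, white, red, yellow from the left. Red cap is at the stand's left end. The press lever's ball is at (0.62, 0.12, 0.32), so I'll use a 45° yaw to keep the wrist camera clear of it.

```bash
python3 -m handwheel '[[-1,-0.48,-0.455,-0.02,0,0,0.126],[-1,-0.48,-0.455,-0.02,0,0,0.126],[-1,-0.48,-0.455,-0.02,0,0,0.126],[-1,-0.48,-0.455,-0.02,0,0,0.126],[-1,-0.48,-0.455,-0.02,0,0,0.126],[-1,-0.48,-0.455,-0.02,0,0,0.126],[-1,-0.48,-0.455,-0.02,0,0,0.126],[-1,-0.48,-0.455,-0.02,0,0,0.126],[-1,-0.48,-0.455,-0.02,0,0,0.126],[-1,-0.48,-0.455,-0.02,0,0,0.126],[-1,-0.48,-0.455,-0.02,0,0,0.126],[-1,-0.48,-0.455,-0.02,0,0,0.126],[-1,-0.48,-0.455,-0.02,0,0,0.126],[-1,-0.48,-0.455,-0.02,0,0,0.126],[-1,-0.48,-0.455,-0.02,0,0,0.126]]' 20
python3 - <<'E'
from h import *
p,K,T=cam('wrist'); save(p,'w1.png',1.5); print(T[:3,3])
for n in ['spool_red_mid','spool_yellow_mid','spool_blue_mid','spool_white_mid','stand','cap_red_top']:
    for r in robot.regions_of(p,n):
        m=np.argwhere(r['mask']).mean(0)[::-1]
        print(n,round(r['conf'],2),np.round(r['rect']),m.round(1),atz(K,T,m,.055 if 'sp' in n else .022).round(3))
E
```

```text
t: 2.72
tool_pos: [0.499, -0.0468, 0.2528]
orientation: [1.199, 2.904, 0.0]
force: [-0.8, -0.2, -0.0]
opening: 0.093
gripper_force: 0.0
[0.44143795 0.00939277 0.40312323]
spool_red_mid 0.72 [246. 255. 281. 293.] [262.8 274.2] [ 0.605 -0.143  0.055]
spool_yellow_mid 0.86 [211. 290. 242. 333.] [225.3 326.8] [ 0.628 -0.241  0.055]
spool_blue_mid 0.97 [327. 179. 377. 228.] [351.  202.7] [0.61  0.005 0.055]
spool_white_mid 0.95 [288. 217. 328. 263.] [305.7 239.9] [ 0.608 -0.069  0.055]
spool_white_mid 0.92 [169. 238. 193. 276.] [182.2 256.3] [ 0.511 -0.2    0.055]
stand 0.9 [175.   1. 363. 180.] [261.6  80.8] [0.43  0.028 0.022]
```

View pics/w1.png

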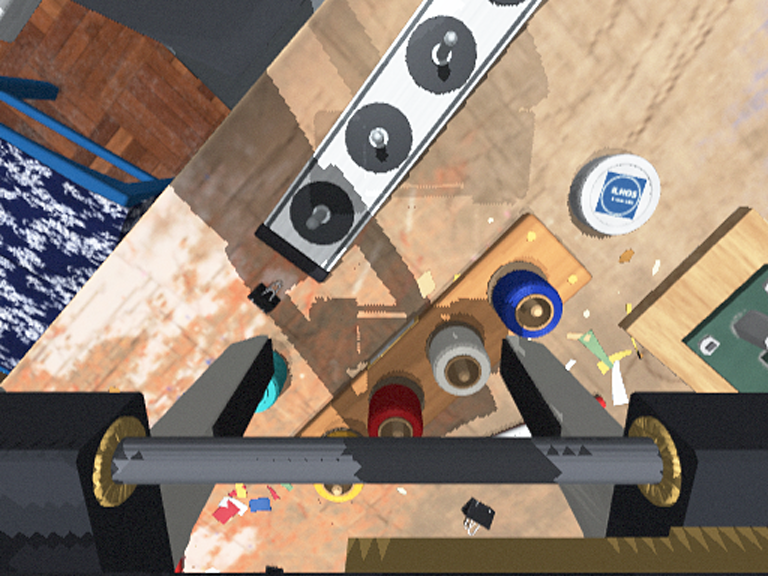

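The wrist view shows the blue tip at about (537,312), white (466,372) and red (397,425). The felt discs are at (322,213), (379,137) and (441,54), all in 1.5x px. Next I turn these into positions.

Run:
```python
from h import *
p,K,T=cam('wrist')
for z,us in [(.081,[(537,312),(466,372),(397,425)]),(.025,[(322,213),(379,137),(441,54)]),(.081,[(377,136),(450,38)])]:
    for u in us: print(z,u,atz(K,T,np.array(u)/1.5,z)[:2].round(4))
p,K,T=cam('top'); g=p['frame'].astype(int)
# spindle discs in the top view: dark blobs on the bar
gray=cv2.cvtColor(p['frame'],cv2.COLOR_RGB2GRAY)
for u in [(206,422),(255,413),(304,407),(353,400)]:
    c=(np.array(u)/1.5).astype(int); w=gray[c[1]-14:c[1]+15,c[0]-14:c[0]+15]
    b=(w<110).astype(np.uint8); n,l,st,ce=cv2.connectedComponentsWithStats(b)
    i=1+st[1:,4].argmax(); print(st[i],atz(K,T,ce[i]+c-14,.025)[:2].round(4))
```

```text
0.081 (537, 312) [0.6081 0.0059]
0.081 (466, 372) [ 0.6078 -0.067 ]
0.081 (397, 425) [ 0.6037 -0.1405]
0.025 (322, 213) [ 0.4399 -0.0665]
0.025 (379, 137) [0.4308 0.0108]
0.025 (441, 54) [0.4218 0.0872]
0.081 (377, 136) [0.431 0.01 ]
0.081 (450, 38) [0.422  0.0861]
[  4   2  18  27 315] [0.4141 0.1673]
[  6   0  10  29 107] [0.4274 0.0956]
[24  0  1  1  1] [ 0.4657 -0.0145]
[  0   0  29  11 239] [ 0.467  -0.0732]
```

```bash
python3 -m handwheel '[[-1,-0.042,0.116,0.083,0,0,0],[-1,-0.042,0.116,0.083,0,0,0],[-1,-0.042,0.116,0.083,0,0,0],[-1,-0.042,0.116,0.083,0,0,0],[-1,-0.042,0.116,0.083,0,0,0]]'
cat >> h.py <<'E'
def look(n,exp):
    """spool (top rim fit, z=.073) near exp, from the wrist"""
    p,K,T=cam('wrist'); out=[]
    for r in robot.regions_of(p,n):
        m=np.argwhere(r['mask'])[:,::-1]; X=np.array([atz(K,T,u,.073)[:2] for u in m])
        # rim: the part of the mask farthest from the camera belongs to the top; fit a 25 mm disc on its outline there
        c=cv2.convexHull(m.astype(np.int32))[:,0]; H=np.array([atz(K,T,u,.073)[:2] for u in c])
        d=H.mean(0)-T[:2,3]; d/=np.linalg.norm(d); s=H@d; H=H[s>s.max()-.03]
        from scipy.optimize import least_squares
        f=least_squares(lambda q:np.hypot(*(H-q).T)-.025,H.mean(0)-0.01*d,loss='soft_l1',f_scale=.001)
        if np.hypot(*(f.x-exp))<.03: out.append((round(r['conf'],2),f.x.round(4),np.abs(f.fun).mean().round(4)))
    print(n,out); return p,K,T,(out[0][1] if out else None)
E
python3 - <<'E'
from h import *
p,K,T,c=look('spool_blue_mid',(.611,.005)); print(robot.read_state()['tool_pos'])
im=p['frame'].copy()
for a in np.linspace(0,6.28,40): cv2.circle(im,tuple(int(v) for v in proj(K,T,np.array([c[0]+.025*np.cos(a),c[1]+.025*np.sin(a),.073]))),0,(255,255,0),-1)
q={'frame':im}; save(q,'w2.png',1.5); go([c[0],c[1],.048],np.pi/4)
E
```

```text
t: 3.8
tool_pos: [0.6107, 0.0043, 0.1704]
orientation: [1.201, 2.902, -0.0]
force: [-0.3, -0.1, -0.4]
opening: 0.0936
gripper_force: 0.0
spool_blue_mid [(0.76, array([0.6081, 0.0081]), np.float64(0.001))]
[0.61091099 0.00405298 0.17117328]
go [0.005  0.0007 0.1232] [0.0004 0.0005 0.    ]
```

View pics/w2.png

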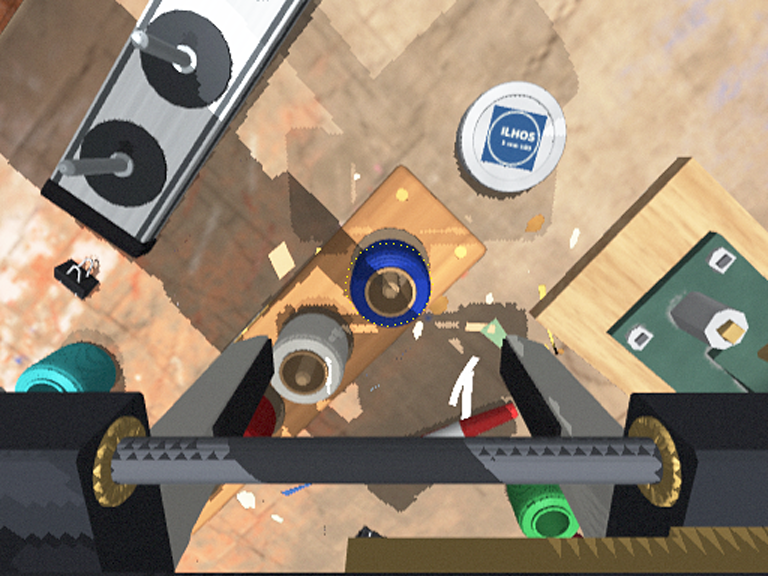

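Run:
```python
from h import *
p,K,T=cam('wrist')
f=p['frame'][150:230,220:300]; cv2.imwrite('pics/c2.png',cv2.resize(f[:,:,::-1],None,fx=6,fy=6,interpolation=cv2.INTER_CUBIC))
for u in [(391,289),(305,373)]: print(atz(K,T,np.array(u)/1.5,.073)[:2].round(4))
for u in [(392,285),(306,373)]: print('tip',atz(K,T,np.array(u)/1.5,.081)[:2].round(4))
for u in [(187,59),(122,165)]: print('stand',atz(K,T,np.array(u)/1.5,.025)[:2].round(4))
for u in [(143,40),(69,167)]: print('stand tip',atz(K,T,np.array(u)/1.5,.081)[:2].round(4))
```

```text
[0.6109 0.007 ]
[ 0.612  -0.0691]
tip [0.6078 0.0107]
tip [ 0.6106 -0.0645]
stand [0.4323 0.0119]
stand [ 0.4409 -0.0668]
stand tip [0.435  0.0127]
stand tip [ 0.4432 -0.0631]
```

View pics/c2.png

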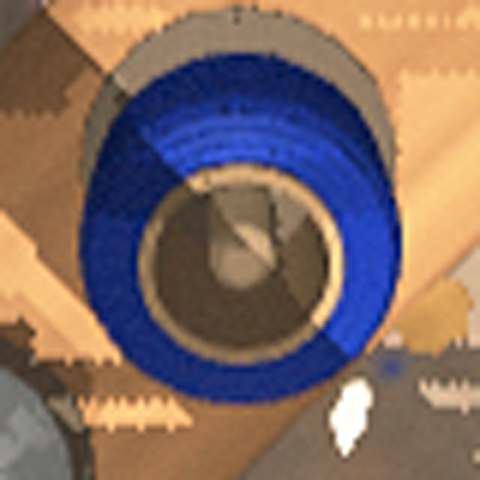

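```bash
python3 -m handwheel '[[-1,0.002,0.001,0.06,0,0,0],[-1,0.002,0.001,0.12,0,0,0],[-1,0.002,0.001,0.12,0,0,0],[-1,0.002,0.001,0.12,0,0,0],[0.3,0.002,0.001,0.12,0,0,0],[0.3,0.002,0.001,0.12,0,0,0],[0.3,0.002,0.001,0.12,0,0,0],[0.3,0.002,0.001,0.12,0,0,0],[0.3,0.002,0.001,0.12,0,0,0]]' 20; python3 -c "
from h import *
s=robot.read_state();print(s['tool_pos'],s['opening'],s['gripper_force'],s['t'])"
```

```text
t: 5.08
tool_pos: [0.6101, 0.0068, 0.0496]
orientation: [-1.201, -2.903, -0.0]
force: [0.5, -0.1, 0.8]
opening: 0.0487
gripper_force: 20.0
[0.61007887 0.00680361 0.04962851] 0.048650029673088326 19.999948412960435 5.075
```

```bash
python3 -m handwheel '[[0.3,0,0,-0.04,0,0,0],[0.3,0,0,-0.08,0,0,0],[0.3,0,0,-0.08,0,0,0],[0.3,0.25,-0.028,-0.08,0,0,0],[0.3,0.25,-0.028,-0.08,0,0,0],[0.3,0.25,-0.028,-0.08,0,0,0],[0.3,0.25,-0.028,-0.08,0,0,0],[0.3,0.25,-0.028,-0.08,0,0,0],[0.3,0.25,-0.028,-0.08,0,0,0],[0.3,0.25,-0.028,-0.08,0,0,0]]'
python3 - <<'E'
from h import *
p,K,T=cam('wrist'); save(p,'w3.png',1.5); s=robot.read_state(); print(s['tool_pos'],s['opening'])
p,K,T=cam('top'); save({'frame':p['frame'][240:310,105:265]},'t3.png',4)
E
```

```text
t: 6.32
tool_pos: [0.4142, 0.1629, 0.1294]
orientation: [1.203, 2.902, -0.001]
force: [1.2, 0.1, -1.6]
opening: 0.0486
gripper_force: 20.0
[0.41422794 0.16280166 0.12947729] 0.048717965687142616
```

View pics/w3.png

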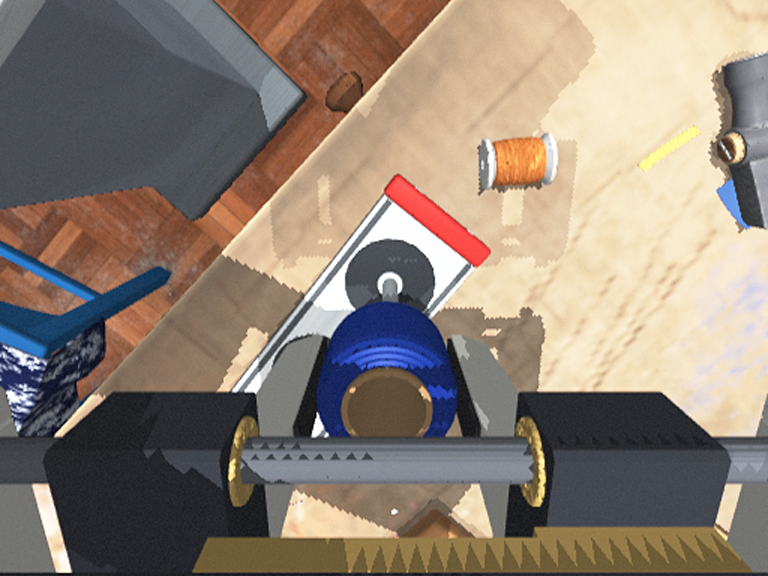

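Blue is held. Its bore is at (388,405) and the felt disc below it is at about (390,284), next to the red cap.

Run:
```python
from h import *
p,K,T=cam('wrist')
print('disc',atz(K,T,np.array([390,284])/1.5,.025), 'bore',atz(K,T,np.array([388,405])/1.5,.1525))
```

```text
disc [0.41278772 0.16613487 0.025     ] bore [0.41345709 0.16330197 0.1525    ]
```

```bash
python3 -m handwheel '[[0.3,0.0025,0.0015,0.04,0,0,0],[0.3,0.0025,0.0015,0.07,0,0,0],[0.3,0.0025,0.0015,0.079,0,0,0],[0.3,0.0025,0.0015,0.079,0,0,0],[0.3,0.0025,0.0015,0.079,0,0,0],[-1,0.0025,0.0015,0.079,0,0,0],[-1,0.0025,0.0015,0.079,0,0,0],[-1,0.0025,0.0015,0.079,0,0,0],[-1,0.0025,0.0015,0.02,0,0,0],[-1,0.0025,0.0015,-0.04,0,0,0],[-1,0.0025,0.0015,-0.04,0,0,0],[-1,-0.305,-0.025,-0.04,0,0,0],[-1,-0.305,-0.025,-0.04,0,0,0],[-1,-0.305,-0.025,-0.04,0,0,0],[-1,-0.305,-0.025,-0.04,0,0,0],[-1,-0.305,-0.025,-0.04,0,0,0],[-1,-0.305,-0.025,-0.04,0,0,0],[-1,-0.305,-0.025,-0.04,0,0,0]]'
cat >> h.py <<'E'
def bore(name=''):
    """held below the camera: bore rim (brown) ellipse near the TCP axis, at z=.073"""
    p,K,T=cam('wrist'); return p,K,T
E
python3 - <<'E'
from h import *
p,K,T=cam('wrist'); c=proj(K,T,np.array([.612,-.07,.073])); print(c,robot.read_state()['tool_pos'])
x,y=(c-50).astype(int); print(x,y); A=cv2.resize(p['frame'][y:y+100,x:x+100],None,fx=5,fy=5)
q,K2,T2=cam('top'); B=cv2.resize(q['frame'][235:310,100:260],None,fx=3,fy=3); im=np.zeros((500,790,3),np.uint8)
s=cv2.resize(p['frame'],(288,216)); im[:500,:500]=A; im[:216,500:788]=s
B=cv2.resize(q['frame'][230:310,105:265],(288,144)); im[220:364,500:788]=B
cv2.imwrite('pics/w4.png',im[:,:,::-1])
E
```

```text
t: 8.72
tool_pos: [0.6108, -0.0693, 0.1682]
orientation: [-1.201, -2.9, 0.0]
force: [0.3, 0.8, -0.4]
opening: 0.0931
gripper_force: 0.0
[259.01724069 197.86304447] [ 0.61074791 -0.06873952  0.1687812 ]
209 147
```

View pics/w4.png

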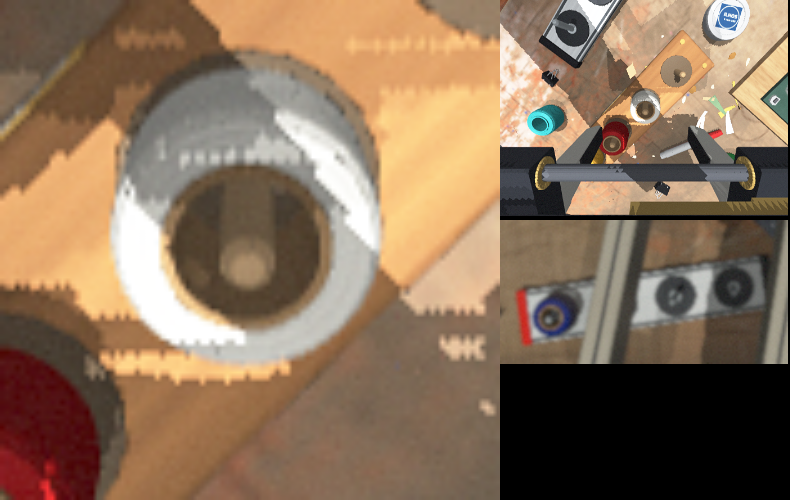

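White's bore centre is at crop (245,247), and blue sits seated beside the red cap. Next I pick white.

```bash
python3 -m handwheel '[[-1,0,-0.001,0.06,0,0,0],[-1,0,-0.001,0.119,0,0,0],[-1,0,-0.001,0.119,0,0,0],[-1,0,-0.001,0.119,0,0,0],[0.3,0,-0.001,0.119,0,0,0],[0.3,0,-0.001,0.119,0,0,0],[0.3,0,-0.001,0.119,0,0,0],[0.3,0,-0.001,0.119,0,0,0],[0.3,0,-0.001,0.119,0,0,0],[0.3,0,-0.001,0.08,0,0,0],[0.3,0,-0.001,0.04,0,0,0],[0.3,0,-0.001,0.04,0,0,0],[0.3,0.245,-0.022,0.04,0,0,0],[0.3,0.245,-0.022,0.04,0,0,0],[0.3,0.245,-0.022,0.04,0,0,0],[0.3,0.245,-0.022,0.04,0,0,0],[0.3,0.245,-0.022,0.04,0,0,0],[0.3,0.245,-0.022,0.04,0,0,0],[0.3,0.245,-0.022,0.04,0,0,0]]' 20
python3 - <<'E'
from h import *
p,K,T=cam('wrist'); s=robot.read_state()['tool_pos']; print(s)
print(proj(K,T,np.array([*s[:2],.1535])),proj(K,T,np.array([.422,.0885,.025])))
x,y=180,150; A=cv2.resize(p['frame'][y:y+150,x:x+160],None,fx=4,fy=4); cv2.imwrite('pics/w5.png',A[:,:,::-1])
E
```

```text
t: 11.2
tool_pos: [0.4234, 0.0873, 0.1296]
orientation: [1.203, 2.902, -0.0]
force: [0.6, -0.3, -0.9]
opening: 0.0491
gripper_force: 20.0
[0.42343193 0.08723456 0.12959007]
[258.94292281 272.64406468] [258.27189622 190.83291258]
```

View pics/w5.png

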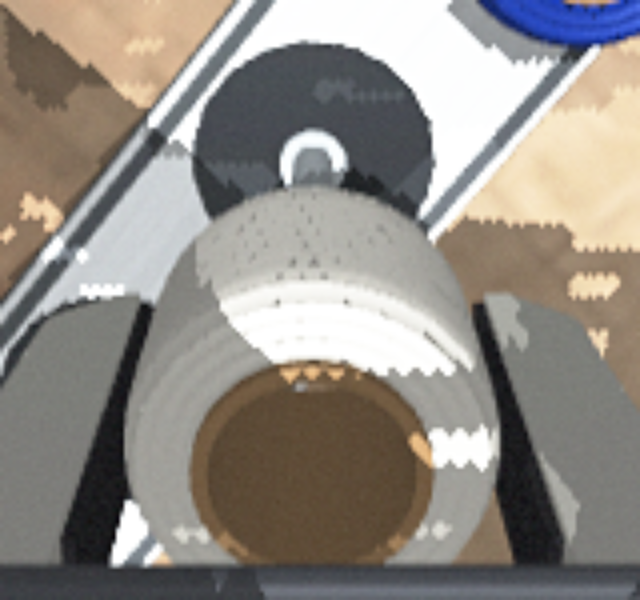

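White is centred over spindle 2; bore and disc agree within about 1 mm.

```bash
python3 -m handwheel '[[0.3,0,0,0.04,0,0,0],[0.3,0,0,0.07,0,0,0],[0.3,0,0,0.079,0,0,0],[0.3,0,0,0.079,0,0,0],[0.3,0,0,0.079,0,0,0],[-1,0,0,0.079,0,0,0],[-1,0,0,0.079,0,0,0],[-1,0,0,0.079,0,0,0],[-1,0,0,0.02,0,0,0],[-1,0,0,-0.04,0,0,0],[-1,0,0,-0.04,0,0,0],[-1,-0.302,-0.032,-0.04,0,0,0],[-1,-0.302,-0.032,-0.04,0,0,0],[-1,-0.302,-0.032,-0.04,0,0,0],[-1,-0.302,-0.032,-0.04,0,0,0],[-1,-0.302,-0.032,-0.04,0,0,0],[-1,-0.302,-0.032,-0.04,0,0,0],[-1,-0.302,-0.032,-0.04,0,0,0]]'
python3 - <<'E'
from h import *
p,K,T=cam('wrist'); c=proj(K,T,np.array([.614,-.149,.073])); print(c,robot.read_state()['tool_pos'])
x,y=(c-50).astype(int); print(x,y); A=cv2.resize(p['frame'][y:y+100,x:x+100],None,fx=5,fy=5)
q,K2,T2=cam('top'); im=np.zeros((500,790,3),np.uint8)
im[:500,:500]=A; im[:216,500:788]=cv2.resize(p['frame'],(288,216)); im[220:364,500:788]=cv2.resize(q['frame'][230:310,105:265],(288,144))
cv2.imwrite('pics/w6.png',im[:,:,::-1])
E
```

```text
t: 13.5
tool_pos: [0.613, -0.1477, 0.1681]
orientation: [-1.201, -2.9, -0.0]
force: [0.7, 0.6, -0.6]
opening: 0.0932
gripper_force: 0.0
[258.3297408 198.2105629] [ 0.61301248 -0.14721651  0.16881728]
208 148
```

View pics/w6.png

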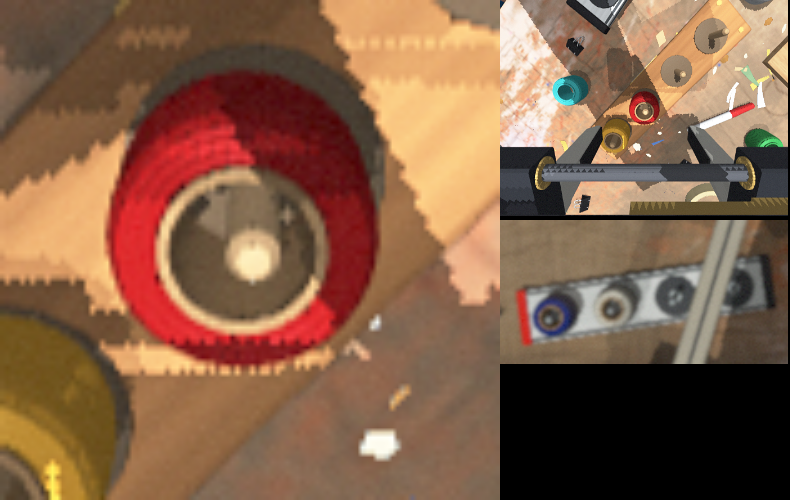

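```bash
python3 -m handwheel '[[-1,-0.001,-0.002,0.06,0,0,0],[-1,-0.001,-0.002,0.119,0,0,0],[-1,-0.001,-0.002,0.119,0,0,0],[-1,-0.001,-0.002,0.119,0,0,0],[0.3,-0.001,-0.002,0.119,0,0,0],[0.3,-0.001,-0.002,0.119,0,0,0],[0.3,-0.001,-0.002,0.119,0,0,0],[0.3,-0.001,-0.002,0.119,0,0,0],[0.3,-0.001,-0.002,0.119,0,0,0],[0.3,-0.001,-0.002,0.08,0,0,0],[0.3,-0.001,-0.002,0.04,0,0,0],[0.3,-0.001,-0.002,0.04,0,0,0],[0.3,0.239,-0.017,0.04,0,0,0],[0.3,0.239,-0.017,0.04,0,0,0],[0.3,0.239,-0.017,0.04,0,0,0],[0.3,0.239,-0.017,0.04,0,0,0],[0.3,0.239,-0.017,0.04,0,0,0],[0.3,0.239,-0.017,0.04,0,0,0],[0.3,0.239,-0.017,0.04,0,0,0]]' 20
python3 - <<'E'
from h import *
p,K,T=cam('wrist'); s=robot.read_state()['tool_pos']; print(s)
print(proj(K,T,np.array([*s[:2],.1535])),proj(K,T,np.array([.4312,.011,.025])))
x,y=180,150; A=cv2.resize(p['frame'][y:y+150,x:x+160],None,fx=4,fy=4); cv2.imwrite('pics/w7.png',A[:,:,::-1])
E
```

```text
t: 15.98
tool_pos: [0.4334, 0.0081, 0.1296]
orientation: [1.202, 2.902, -0.0]
force: [-0.2, 0.2, -0.2]
opening: 0.0506
gripper_force: 20.0
[0.43334254 0.00805148 0.12964572]
[258.92060439 272.57984345] [259.02346312 189.00747319]
```

View pics/w7.png

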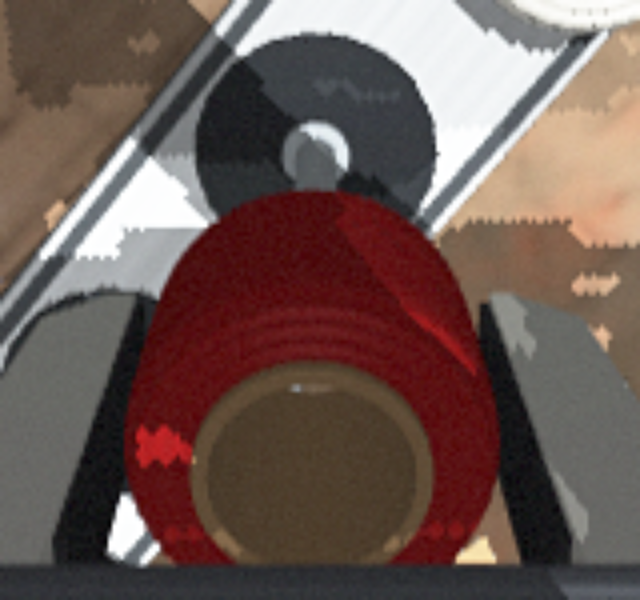

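Red is about 1.5 mm short of the disc centre, so I'll shift by that and place it.

```bash
python3 -m handwheel '[[0.3,0.0015,0.0005,0.04,0,0,0],[0.3,0.0015,0.0005,0.07,0,0,0],[0.3,0.0015,0.0005,0.079,0,0,0],[0.3,0.0015,0.0005,0.079,0,0,0],[0.3,0.0015,0.0005,0.079,0,0,0],[-1,0.0015,0.0005,0.079,0,0,0],[-1,0.0015,0.0005,0.079,0,0,0],[-1,0.0015,0.0005,0.079,0,0,0],[-1,0.0015,0.0005,0.02,0,0,0],[-1,0.0015,0.0005,-0.04,0,0,0],[-1,0.0015,0.0005,-0.04,0,0,0],[-1,-0.293,-0.038,-0.04,0,0,0],[-1,-0.293,-0.038,-0.04,0,0,0],[-1,-0.293,-0.038,-0.04,0,0,0],[-1,-0.293,-0.038,-0.04,0,0,0],[-1,-0.293,-0.038,-0.04,0,0,0],[-1,-0.293,-0.038,-0.04,0,0,0],[-1,-0.293,-0.038,-0.04,0,0,0]]'
python3 - <<'E'
from h import *
p,K,T=cam('wrist'); c=proj(K,T,np.array([.614,-.226,.073])); print(c,robot.read_state()['tool_pos'])
x,y=(c-50).astype(int); print(x,y); A=cv2.resize(p['frame'][y:y+100,x:x+100],None,fx=5,fy=5)
q,K2,T2=cam('top'); im=np.zeros((500,790,3),np.uint8)
im[:500,:500]=A; im[:216,500:788]=cv2.resize(p['frame'],(288,216)); im[220:364,500:788]=cv2.resize(q['frame'][230:310,105:265],(288,144))
cv2.imwrite('pics/w8.png',im[:,:,::-1])
E
```

```text
t: 18.27
tool_pos: [0.6123, -0.2246, 0.1682]
orientation: [-1.201, -2.901, -0.001]
force: [0.1, 0.3, 0.1]
opening: 0.0932
gripper_force: 0.0
[258.71829194 198.73924445] [ 0.61244607 -0.22419358  0.16885501]
208 148
```

View pics/w8.png

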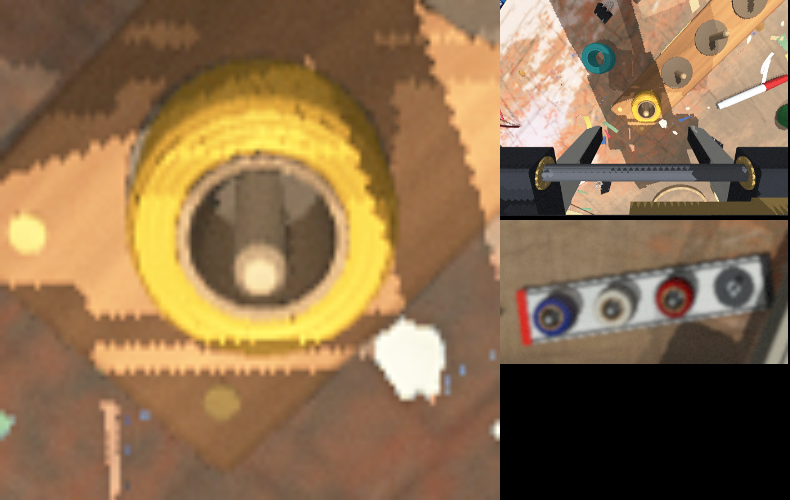

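```bash
python3 -m handwheel '[[-1,0.001,0.001,0.06,0,0,0],[-1,0.001,0.001,0.119,0,0,0],[-1,0.001,0.001,0.119,0,0,0],[-1,0.001,0.001,0.119,0,0,0],[0.3,0.001,0.001,0.119,0,0,0],[0.3,0.001,0.001,0.119,0,0,0],[0.3,0.001,0.001,0.119,0,0,0],[0.3,0.001,0.001,0.119,0,0,0],[0.3,0.001,0.001,0.119,0,0,0],[0.3,0.001,0.001,0.08,0,0,0],[0.3,0.001,0.001,0.04,0,0,0],[0.3,0.001,0.001,0.04,0,0,0],[0.3,0.232,-0.01,0.04,0,0,0],[0.3,0.232,-0.01,0.04,0,0,0],[0.3,0.232,-0.01,0.04,0,0,0],[0.3,0.232,-0.01,0.04,0,0,0],[0.3,0.232,-0.01,0.04,0,0,0],[0.3,0.232,-0.01,0.04,0,0,0],[0.3,0.232,-0.01,0.04,0,0,0]]' 20
python3 - <<'E'
from h import *
p,K,T=cam('wrist'); s=robot.read_state()['tool_pos']; print(s)
print(proj(K,T,np.array([*s[:2],.1535])),proj(K,T,np.array([.4404,-.0668,.025])))
x,y=180,150; A=cv2.resize(p['frame'][y:y+150,x:x+160],None,fx=4,fy=4); cv2.imwrite('pics/w9.png',A[:,:,::-1])
E
```

```text
t: 20.75
tool_pos: [0.4425, -0.069, 0.1296]
orientation: [1.202, 2.902, -0.0]
force: [-0.1, -0.1, -1.3]
opening: 0.0494
gripper_force: 20.0
[ 0.44246956 -0.06897618  0.12958065]
[258.91496278 272.47515042] [258.46338746 189.58534998]
```

View pics/w9.png

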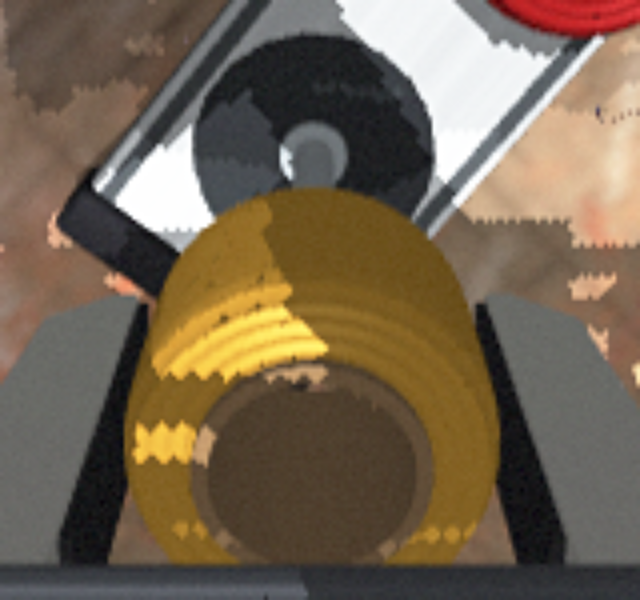

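Yellow is over spindle 4 and needs about +1.5 mm along tool x. I'll place it, retract up, and check with both fixed cameras.

```bash
python3 -m handwheel '[[0.3,0.0015,0,0.04,0,0,0],[0.3,0.0015,0,0.07,0,0,0],[0.3,0.0015,0,0.079,0,0,0],[0.3,0.0015,0,0.079,0,0,0],[0.3,0.0015,0,0.079,0,0,0],[-1,0.0015,0,0.079,0,0,0],[-1,0.0015,0,0.079,0,0,0],[-1,0.0015,0,0.079,0,0,0],[-1,0.0015,0,0.02,0,0,0],[-1,0.0015,0,-0.04,0,0,0],[-1,0.0015,0,-0.1,0,0,0],[-1,-0.15,-0.15,-0.15,0,0,0],[-1,-0.15,-0.15,-0.15,0,0,0],[-1,-0.15,-0.15,-0.15,0,0,0],[-1,-0.15,-0.15,-0.15,0,0,0],[-1,-0.15,-0.15,-0.15,0,0,0],[-1,-0.15,-0.15,-0.15,0,0,0]]'
python3 - <<'E'
from h import *
a,_,_=cam('side'); b,_,_=cam('top'); im=np.zeros((600,760,3),np.uint8)
im[:600,:360]=cv2.resize(a['frame'][135:235,150:210],(360,600),interpolation=cv2.INTER_CUBIC)
im[:200,360:760]=cv2.resize(b['frame'][230:310,105:265],(400,200)); im[210:510,360:760]=cv2.resize(a['frame'],(400,300))
cv2.imwrite('pics/end.png',im[:,:,::-1])
E
```

```text
t: 22.92
tool_pos: [0.4419, -0.2797, 0.2792]
orientation: [-1.201, -2.902, -0.001]
force: [-0.3, -0.5, -0.5]
opening: 0.0931
gripper_force: 0.0
```

View pics/end.png

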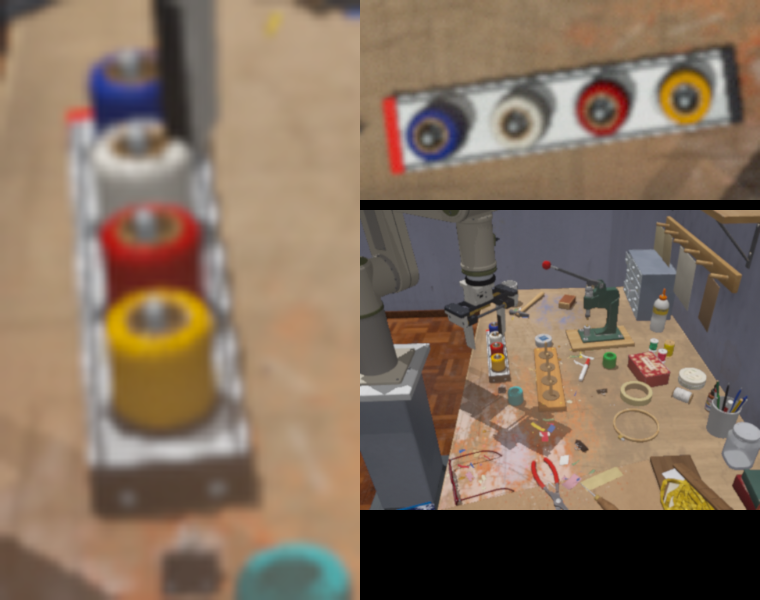

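All four are seated upright, in order blue, white, red, yellow from the red cap, and the spindle tips show in their bores. The look-alikes are where they were.

```bash
python3 -c "
from plant import robot
print(robot.close_job())"
```

```text
the job is handed in; nothing more can be done
None
```

The job is handed in at about 23 s: blue, white, red and yellow stand fully down and upright on the four spindles, in that order from the red cap, released and with the gripper clear.

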